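# Set out a coaster from the sprung dispenser

### The job

In the home cinema, get a place ready for a drink: take the top coaster from the spring-loaded dispenser of round coasters, letting the next one rise into its place, and set it down flat and centred on the empty round drink mat. Put it down while still holding it, don't drop it, and leave the next coaster lying level at the top of the dispenser.

Things in the scene. Friction and masses are not known exactly. Their poses are not given: they have to be found in the camera images.
- top_coaster (a point): centre, half-way up, of the top coaster in the round-coaster dispenser: grey stone disc 62 mm across, 9 mm thick, on a foot 48 mm across, 6 mm high (15 mm, 100 g in all), loose on the stack. z is its upright axis. Grip the disc's rim, from 1.5 mm below this point to 7.5 mm above; the 6 mm below the rim is free gap. The coaster under a tumbler and the square coasters are not meant.
- next_coaster (a point): centre, half-way up, of the coaster directly beneath, identical to the top one; at the start 15 mm below it. The stack of four rides on a soft spring (about 65 N/m), so that when one is taken the rest rise by 15 mm.
- dispenser_top (a point): fixed point, z up, 87.5 mm above the table, where the centre of the dispenser's top coaster lies (within 2 mm). Steel foot 104 mm across; four brass posts 8 mm thick at x = +-32.5, y = +-18.5 mm in this frame end 0.5 mm above this point, guarding the coaster's foot and the lowest 2 mm of its rim with about 2 mm play. The +y and -y sides are open for the fingers.
- empty_mat (a point): middle of the top face of the empty drink mat: a fixed black rubber disc with a thin brass edge, 100 mm across, its top 6 mm above the table; an identical mat beside it already carries a coaster and tumbler. z is up.
There are look-alikes about, which are no part of the job. What is shaped like the part that bears top_coaster but green is not meant. Leave any purple or red look-alike of the part that bears dispenser_top alone.

How it is judged:
By the outcome, as a careful person would: the job done as asked, in the order asked, and still so for the second after the job is handed in, with the robot touching nothing.
It also fails if it takes over 40 s, if anything falls off the work surface, if the arm or the gripper's body presses on something with over 40 N, if the wrist force passes 120 N, or if a joint passes its speed limit or range.

### The arm

A 6-joint arm with a two-finger parallel gripper is mounted at the origin on the work surface. World frame = base frame: x ahead of the robot, y to its left, z up, the work surface at z = 0. Lengths are in mm, angles in rad, forces in N, time in s.
With the tool pointing down it reaches from about 275 to 1000 mm from the base axis. Payload 8.4 kg.
Tool frame: the origin (TCP) lies on the centre line of the jaws, within the pads' length; the fingertips stand 14 mm ahead of it and the grasp point (between the pads) lies 5 mm behind it; z points along the fingers, y is the line along which they close (so a half turn about z gives the same grasp; the last joint's range is limited). The gripper opens to 85 mm and grips with 20 to 120 N. Pads are 22 mm wide; open, the fingers measure 114 mm over their backs; the gripper's body (76 mm by 85 mm) begins 54 mm behind the grasp point. The pads swing forward as they close: fully open they stand 13 mm farther back than shut.
Start: joints at [1.121, 0.353, 1.633, -0, 1.155, -0.002], TCP at [270.614, 563.379, 245.281] pointing down, gripper open.
Joint ranges: [-2.63, 2.63], [-0.92, 2.1], [0.06, 2.66], [-1.3, 4.44], [0, 2.69], [-3.02, 3.02]. Speed limits (rad/s): [2.22, 2.22, 2.79, 3.14, 3.14, 3.14].

### API

Orientations are given as [roll, pitch, yaw] about the fixed x, y, z axes, in that order (R = Rz(yaw) Ry(pitch) Rx(roll)).
In Python, from rig import r gives the robot as it stands.
- The arm moves only by the tool step_arm, never from a script. Its argument "plan" is text: rows parted by semicolons, each of 7 numbers parted by spaces: the turn, a rotation vector about the world's x, y, z in degrees, then the shift along the world's x, y, z in mm, then the closure in counts, from 0 (fully open) to 255 (shut). In form: rx ry rz x y z hand; .... A call has 1 to 8 rows; each row is the pose to reach, as a shift and turn from the pose commanded when the call began; what a row does not reach only later rows make up. A row lasts 1/10 s, in which the tool goes at most 50 mm and 8.59 degrees, less where a joint would pass 70% of its speed; a pose out of reach is approached as far as the arm can. A call with a gripper value outside its range is refused whole. The fingers move at their own pace and stop on an object; "force" is the grip in N (left out, the last holds). Time passes only in rows, so rows that repeat a pose let the fingers close. It gives the time, the measured TCP pose, the force, the opening and the grip force at its end, in the units of the state.
- r.sense(): the state, without advancing time (a new reading comes with each control period).
- r.grab_frame(name): name is "scene" or "top"; returns (picture, depth): 384x512x3 uint8, red, green, blue; 384x512 float32, mm along the optical axis (not along the pixel's ray), 0 where there is no reading.
- r.get_calibration(name): a dict with "K" (3x3 intrinsics, pixels), "world_from_camera" (4x4, takes a point from camera to world coordinates). Camera axes: x right, y down, z forward; pixel columns grow to the right and rows downward; lengths in mm; the calibration is good to about 2 mm. A picture is of the moment at which its call begins. get_calibration takes no time and is no camera call.
- r.sign_off(): hands the job in; it is judged then, once.
The state is a dict: "clock": time; "qpos": joint angles; "qvel": joint speeds; "joint_efforts": joint torques, N m; "eef_pos": TCP position; "tcp_rot": TCP orientation; "contact_force": force on the tool from outside, world axes, zero at the start; "wrist_torque": the same for the moment, N m; "opening": opening from 0.0 (shut) to 1.0 (fully open); "grasp_force": force on a finger pad.
Only numpy, scipy, OpenCV 4.12 (cv2) and the standard library are available. Lean on these libraries where they do the work, as an engineer would, in place of code of your own. Each camera call takes 0.05 s, during which the arm holds its last target. There are 200 camera calls.

## Working session

There is one attempt and no reset: what is moved stays moved. The work goes in short steps, Python scripts to look and compute and a tool call to move; the robot and the scene stay as the last step left them, time stands still between calls to the robot, and variables do not carry over. Pictures are saved under pics/ and viewed, at most 10 in all, crops included, and the job is handed in when it is done.

Besides the shell and the picture viewer there is one more tool, called after "Request:" as a command line: name --argument value ..., lists and objects as JSON in quotes. step_arm: Moves the arm, as the interface text tells. Its arguments: {"type":"object","properties":{"plan":{"type":"string"},"force":{"type":"number"}},"required":["plan"]}

```bash
mkdir -p pics; python3 - <<'E'
from rig import r
import cv2,numpy as np
for n in("scene","top"):
    p,d=r.grab_frame(n); np.savez(f"{n}0.npz",p=p,d=d)
    cv2.imwrite(f"pics/{n}0.png",p[:,:,::-1])
    c=r.get_calibration(n); print(n,np.round(c["K"],1).tolist(),np.round(c["world_from_camera"],3).tolist())
s=r.sense(); print(s["eef_pos"],s["tcp_rot"],s["opening"],s["clock"])
E
```

```text
scene [[378.6, 0.0, 251.0], [0.0, 378.6, 186.2], [0.0, 0.0, 1.0]] [[0.544, 0.554, -0.631, 1044.341], [0.839, -0.37, 0.399, -379.823], [-0.012, -0.746, -0.666, 641.515], [0.0, 0.0, 0.0, 1.0]]
top [[443.0, 0.0, 254.0], [0.0, 443.0, 185.3], [0.0, 0.0, 1.0]] [[0.002, -0.992, 0.129, 390.333], [-1.0, -0.0, 0.012, -37.975], [-0.012, -0.129, -0.992, 994.941], [0.0, 0.0, 0.0, 1.0]]
[270.42603743 563.01395753 244.64736409] [-3.14035924e+00  7.85169832e-06  2.69377828e+00] 1.0023616120439656 0.1
```

View pics/scene0.png

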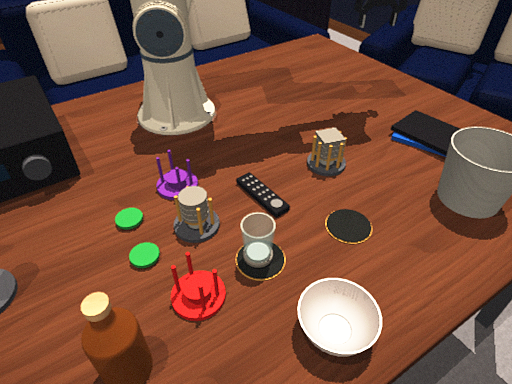

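View pics/top0.png

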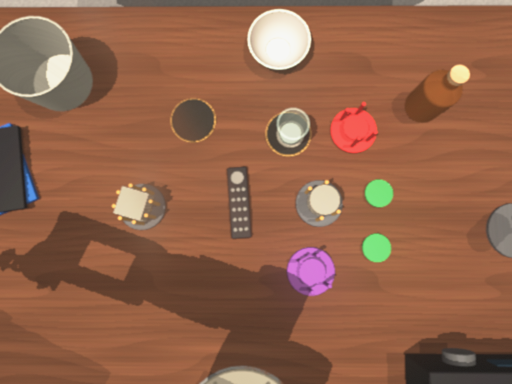

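The top view shows the round dispenser at about (323,200), with its posts around the coaster, and the empty mat at (193,120). In the scene view they are at (193,205) and (349,225). Next I'll measure both.

```bash
cat > h.py <<'E'
import numpy as np,cv2
from rig import r
def ray(n,uv,z):
    c=r.get_calibration(n);K=np.array(c["K"]);T=np.array(c["world_from_camera"])
    uv=np.atleast_2d(np.asarray(uv,float))
    d=np.c_[(uv-K[:2,2])/K[0,0],np.ones(len(uv))]@T[:3,:3].T
    return T[:3,3]+d*((z-T[2,3])/d[:,2])[:,None]
def dep(n,d,uv):
    c=r.get_calibration(n);K=np.array(c["K"]);T=np.array(c["world_from_camera"])
    uv=np.atleast_2d(uv); z=d[uv[:,1],uv[:,0]]
    return (np.c_[(uv-K[:2,2])/K[0,0],np.ones(len(uv))]*z[:,None])@T[:3,:3].T+T[:3,3]
def circ(P):
    A=np.c_[2*P[:,:2],np.ones(len(P))];s=np.linalg.lstsq(A,(P[:,:2]**2).sum(1),rcond=None)[0]
    return s[0],s[1],np.sqrt(s[2]+s[0]**2+s[1]**2)
E
python3 - <<'E'
from h import *
for n,box,mb in(("top",(295,175,350,230),(165,92,222,148)),("scene",(165,175,225,245),(320,203,378,248))):
    f=np.load(n+"0.npz");p,d=f["p"],f["d"];hsv=cv2.cvtColor(p,cv2.COLOR_RGB2HSV)
    x0,y0,x1,y1=box
    v,u=np.mgrid[y0:y1,x0:x1];uv=np.c_[u.ravel(),v.ravel()]
    W=dep(n,d,uv).reshape(y1-y0,x1-x0,3)
    m=(np.abs(W[...,2]-95)<5)
    print(n,"depth mask",m.sum(),W[m].mean(0),np.ptp(W[m],0), "z med",np.median(W[m][:,2]))
    H=hsv[y0:y1,x0:x1]
    b=(H[...,0]>14)&(H[...,0]<30)&(H[...,1]>130)&(H[...,2]>110)
    k,l,s,c=cv2.connectedComponentsWithStats(b.astype(np.uint8))
    for i in range(1,k):
        if s[i,4]>3: 
            q=c[i]+[x0,y0]; print(" brass",s[i].tolist(),q.round(1),ray(n,q,88)[0].round(1))
    x0,y0,x1,y1=mb;H=hsv[y0:y1,x0:x1]
    b=(H[...,2]<45).astype(np.uint8)
    cs,_=cv2.findContours(b,cv2.RETR_EXTERNAL,cv2.CHAIN_APPROX_NONE);cc=max(cs,key=cv2.contourArea)[:,0]+[x0,y0]
    print(" mat",circ(ray(n,cc,6)), "z",np.median(dep(n,d,cc)[:,2]))
    e=cv2.fitEllipse(cc.astype(np.float32));print(" ell",e,ray(n,e[0],6))
    x0,y0,x1,y1=box
    cv2.imwrite(f"pics/{n}crop.png",cv2.resize(p[y0:y1,x0:x1,::-1],None,fx=8,fy=8,interpolation=cv2.INTER_NEAREST))
E
```

```text
top depth mask 721 [ 478.22242305 -171.24700754   94.66960708] [75.79564287 59.56290053  9.75729907] z med 94.76472277151663
 brass [30, 5, 4, 4, 11] [326.4 181.5] [ 516.1 -176.5   88. ]
 brass [11, 12, 6, 6, 16] [308.5 189.8] [ 499.  -139.5   88. ]
 brass [39, 35, 7, 4, 13] [336.9 211.5] [ 454.2 -196.9   88. ]
 brass [22, 41, 6, 4, 12] [319.4 217.7] [ 441.6 -160.9   88. ]Traceback (most recent call last):
  File "<stdin>", line 17, in <module>
ValueError: max() iterable argument is empty
```

```bash
python3 - <<'E'
from h import *
for n,box,mb in(("top",(295,175,350,230),(165,92,222,148)),("scene",(165,175,225,245),(318,200,380,250))):
    f=np.load(n+"0.npz");p,d=f["p"],f["d"];hsv=cv2.cvtColor(p,cv2.COLOR_RGB2HSV)
    x0,y0,x1,y1=box
    v,u=np.mgrid[y0:y1,x0:x1];uv=np.c_[u.ravel(),v.ravel()]
    W=dep(n,d,uv).reshape(y1-y0,x1-x0,3)
    H=hsv[y0:y1,x0:x1]
    m=((np.abs(W[...,2]-95)<4)&(H[...,1]<110)).astype(np.uint8)
    m=cv2.morphologyEx(m,cv2.MORPH_OPEN,np.ones((3,3)))
    cs,_=cv2.findContours(m,cv2.RETR_EXTERNAL,cv2.CHAIN_APPROX_NONE);cc=max(cs,key=cv2.contourArea)[:,0]+[x0,y0]
    e=cv2.fitEllipse(cc.astype(np.float32))
    print(n,"coaster",circ(ray(n,cc,95)),e,ray(n,e[0],95),"z",np.median(W[m>0][:,2]))
    b=(H[...,0]>14)&(H[...,0]<30)&(H[...,1]>130)&(H[...,2]>110)
    k,l,s,c=cv2.connectedComponentsWithStats(b.astype(np.uint8))
    if n=="scene":
      for i in range(1,k):
        if s[i,4]>3: 
            q=s[i,:2]+[s[i,2]/2-.5,1]+[x0,y0]; print(" brass",s[i].tolist(),q.round(1),ray(n,q,88)[0].round(1))
    x0,y0,x1,y1=mb;H=hsv[y0:y1,x0:x1]
    c0=H[(y1-y0)//2,(x1-x0)//2]; print(" hsv mat",c0,"wood",H[0,0])
    b=(H[...,2]<(int(c0[2])+int(H[0,0,2]))//2).astype(np.uint8)
    b=cv2.morphologyEx(b,cv2.MORPH_OPEN,np.ones((3,3)))
    cs,_=cv2.findContours(b,cv2.RETR_EXTERNAL,cv2.CHAIN_APPROX_NONE);cc=max(cs,key=cv2.contourArea)[:,0]+[x0,y0]
    e=cv2.fitEllipse(cc.astype(np.float32))
    print(" mat",circ(ray(n,cc,6)), "z",np.median(dep(n,d,cc)[:,2]),e,ray(n,e[0],6))
    g=(H[...,0]>12)&(H[...,0]<30)&(H[...,2]>120)
    yy,xx=np.nonzero(g);P=ray(n,np.c_[xx+x0,yy+y0],6);print(" ring",len(P),circ(P))
    x0,y0,x1,y1=box
    cv2.imwrite(f"pics/{n}crop.png",cv2.resize(p[y0:y1,x0:x1,::-1],None,fx=8,fy=8,interpolation=cv2.INTER_NEAREST))
E
```

```text
top coaster (np.float64(478.2111810654286), np.float64(-171.4779690288185), np.float64(29.727945219081132)) ((324.760986328125, 199.5396270751953), (29.078609466552734, 29.34044647216797), 51.44628143310547) [[ 478.0942649  -171.48848797   95.        ]] z 94.7797787951431
 hsv mat [13 79 90] wood [ 10 145 157]
 mat (np.float64(671.2095112730581), np.float64(114.87828017355605), np.float64(46.53874077316583)) z 6.340403461538017 ((192.74044799804688, 119.67973327636719), (39.73892593383789, 40.057376861572266), 69.6042251586914) [[670.93131839 114.85211464   6.        ]]
 ring 370 (np.float64(670.8399813371241), np.float64(114.67996412962361), np.float64(50.70625964162936))
scene coaster (np.float64(482.34392382376103), np.float64(-173.4712844172031), np.float64(30.09227530449983)) ((191.4493865966797, 196.085205078125), (19.69774055480957, 28.023950576782227), 80.79397583007812) [[ 483.09487693 -173.91396604   95.        ]] z 93.76978266213098
 brass [9, 21, 8, 26, 76] [177.5 197. ] [ 461.9 -197.4   88. ]
 brass [43, 23, 6, 26, 75] [210.5 199. ] [ 506.5 -141.6   88. ]
 brass [20, 32, 21, 28, 118] [195. 208.] [ 512.5 -181.2   88. ]
 hsv mat [26 32 55] wood [  9 177 151]
 mat (np.float64(673.0485669237323), np.float64(113.22292655105161), np.float64(48.19793139469535)) z 4.348314010904289 ((348.4946594238281, 225.1179656982422), (31.07398796081543, 43.797767639160156), 104.32464599609375) [[674.7740175  112.11142517   6.        ]]
 ring 165 (np.float64(674.2307576427099), np.float64(111.62915604757472), np.float64(50.824252350562425))
```

View pics/topcrop.png

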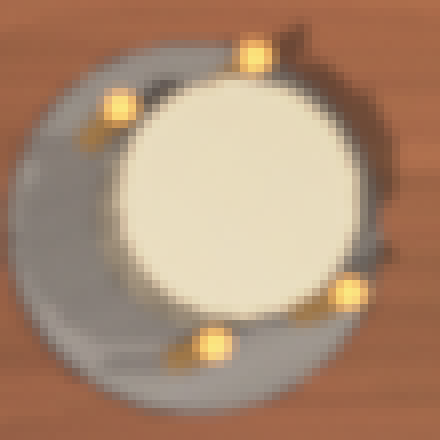

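View pics/scenecrop.png

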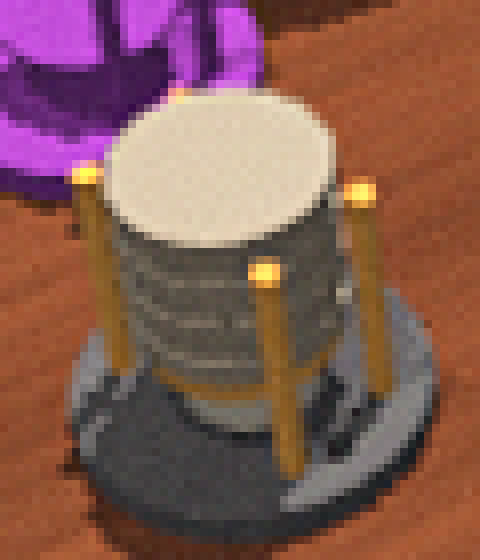

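The crops show the coaster disc inside four posts. In the top crop the post tops are at about (255,56), (121,106), (350,292) and (214,345). In the scene crop three are clear, at (88,176), (360,192) and (265,271).

```bash
python3 - <<'E'
from h import *
for n,P,o in(("top",[(255,56),(121,106),(350,292),(214,345)],(295,175)),("scene",[(88,176),(360,192),(265,271)],(165,175))):
    q=ray(n,np.array(P)/8-.5+o,88)[:,:2]; print(n,q.round(1).tolist())
    if n=="top": A,B,C,D=q
    else: C,B,A=q;D=None
    print(" AC",A-C,np.hypot(*(A-C)),np.degrees(np.arctan2(*(A-C)[::-1])), "AB",A-B,np.hypot(*(A-B)), np.degrees(np.arctan2(*(B-A)[::-1]))-90)
    print(" BC mid",(B+C)/2, q.mean(0))
s=r.sense();print(s["eef_pos"],s["tcp_rot"])
E
```

```text
top [[516.2, -176.5], [503.1, -141.9], [455.3, -199.6], [441.7, -164.7]]
 AC [60.88367056 23.06948454] 65.10777570561709 20.752242648499077 AB [ 13.00691009 -34.69073757] 37.04898086652575 20.55298047681933
 BC mid [ 479.20499316 -170.73768234] [ 479.06341218 -170.67583229]
scene [[458.1, -200.3], [504.0, -142.6], [516.5, -177.2]]
 AC [58.43184516 23.16150696] 62.85487995130869 21.62263184426938 AB [ 12.5163039  -34.52571543] 36.724418165190045 19.92665441042196
 BC mid [ 481.04744853 -171.47720459] [ 492.87214004 -173.37123934]
[270.42603743 563.01395753 244.64736409] [-3.14035924e+00  7.85169832e-06  2.69377828e+00]
```

Request:
step_arm --plan "0 0 -67 105 -368 0 0;0 0 -67 105 -368 0 0;0 0 -67 105 -368 0 0;0 0 -67 105 -368 0 0;0 0 -67 105 -368 0 0;0 0 -67 105 -368 0 0;0 0 -67 105 -368 0 0;0 0 -67 105 -368 0 0" --force 30

```text
clock: 0.9
eef_pos: [375.5, 192.6, 245.1]
tcp_rot: [-3.141, 0.001, 1.518]
contact_force: [0.2, -0.1, -0.3]
opening: 1.003
grasp_force: 0.0
```

Request:
step_arm --plan "0 0 -66.7 104.4 -367.4 0 62;0 0 -66.7 104.4 -367.4 0 62;0 0 -66.7 104.4 -367.4 0 62;0 0 -66.7 104.4 -367.4 0 62;0 0 -66.7 104.4 -367.4 0 62;0 0 -66.7 104.4 -367.4 0 62;0 0 -66.7 104.4 -367.4 -40 62;0 0 -66.7 104.4 -367.4 -75 62"

```text
clock: 1.7
eef_pos: [480.4, -167.8, 184.0]
tcp_rot: [3.137, -0.005, 0.353]
contact_force: [0.5, 0.4, -0.7]
opening: 0.757
grasp_force: 0.0
```

Request:
step_arm --plan "0 0 0 0 0 0 62;0 0 0 0 0 0 62;0 0 0 0 0 0 62"

```text
clock: 2.0
eef_pos: [477.9, -163.3, 183.1]
tcp_rot: [3.141, -0.001, 0.362]
contact_force: [-0.4, 0.7, 0.1]
opening: 0.758
grasp_force: 0.0
```

```bash
python3 - <<'E'
from h import *
for n in("scene","top"):
    p,d=r.grab_frame(n); np.savez(f"{n}1.npz",p=p,d=d)
    a=p[60:260,90:290] if n=="scene" else p[120:280,240:400]
    cv2.imwrite(f"pics/{n}1.png",cv2.resize(a[:,:,::-1],None,fx=3,fy=3,interpolation=cv2.INTER_CUBIC))
s=r.sense();print(s["eef_pos"],s["tcp_rot"],s["opening"],s["qpos"])
E
```

```text
[ 478.27280508 -163.17591486  183.68054436] [ 3.14039129e+00 -1.67469941e-03  3.62310488e-01] 0.7554502940640999 [-3.31858179e-01  2.40098136e-01  1.94692098e+00  1.81661769e-04
  9.52517825e-01  8.76523520e-01]
```

View pics/scene1.png

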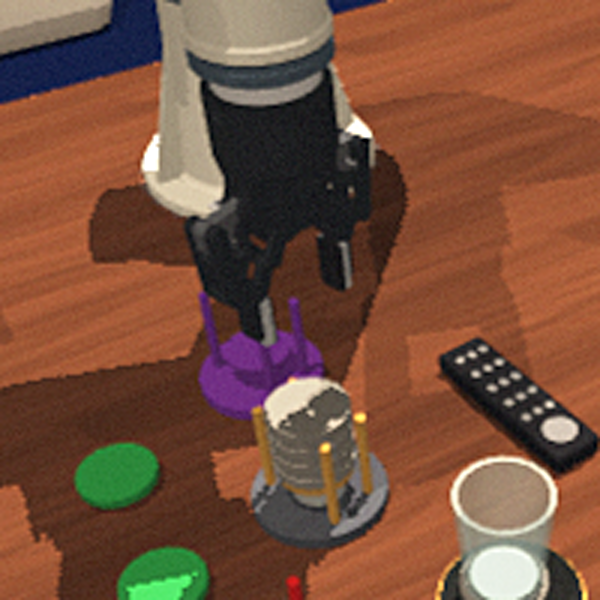

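The scene view shows the gripper above and behind the dispenser, with the fingertips at about crop pixels (262,343) and (345,288). I'll take the tip height and gripper centre from depth, to tie the cameras to the TCP.

```bash
python3 - <<'E'
from h import *
s=r.sense();t=np.array(s["eef_pos"]);y=s["tcp_rot"][2];X=np.array([np.cos(y),np.sin(y)]);Y=np.array([-X[1],X[0]])
for n in("scene","top"):
    d=np.load(n+"1.npz")["d"]
    v,u=np.mgrid[0:384,0:512];uv=np.c_[u.ravel(),v.ravel()];uv=uv[d.ravel()>0]
    W=dep(n,d,uv); L=np.c_[(W[:,:2]-t[:2])@X,(W[:,:2]-t[:2])@Y,W[:,2]-t[2]]
    k=(np.abs(L[:,0])<35)&(np.abs(L[:,1])<75)&(L[:,2]>-40)&(L[:,2]<60)
    for sg in(1,-1):
        q=L[k&(L[:,1]*sg>0)]
        print(n,sg,len(q),"lowest z",np.sort(q[:,2])[:8].round(1))
        for lo,hi in((-16,-5),(-5,5),(5,20),(20,60)):
            w=q[(q[:,2]>lo)&(q[:,2]<hi)]
            if len(w):print("  z",lo,hi,len(w),"x",np.percentile(w[:,0],[2,50,98]).round(1),"y",np.percentile(w[:,1],[2,50,98]).round(1))
E
```

```text
scene 1 389 lowest z [-9.6 -9.2 -8.3 -7.9 -7.6 -6.8 -6.6 -6.6]
  z -16 -5 12 x [-9.1 -1.1  6.1] y [29.9 30.7 31.4]
  z -5 5 44 x [-11.7   4.1  10.4] y [29.3 30.8 42.3]
  z 5 20 69 x [-11.9   3.2  10.4] y [29.2 30.8 43. ]
  z 20 60 264 x [-11.9   6.6  15.6] y [13.5 36.2 61.2]
scene -1 468 lowest z [-10.1  -9.   -7.5  -7.4  -6.2  -4.7  -4.1  -3.8]
  z -16 -5 5 x [-1.3  4.8  7.7] y [-40.4 -40.3 -39.5]
  z -5 5 37 x [-7.4  6.  10.4] y [-47.6 -41.6 -34.4]
  z 5 20 71 x [-7.1  5.1 10.2] y [-48.4 -44.8 -34.7]
  z 20 60 355 x [-12.6   7.2  15.6] y [-66.4 -42.9 -25.3]
top 1 2 lowest z [45.8 52.5]
  z 20 60 2 x [-2.2  2.1  6.4] y [63.  63.4 63.8]
top -1 0 lowest z []
```

Request:
step_arm --plan "0 0 0 1.8 -7.8 -10 42;0 0 0 1.8 -7.8 -30 42;0 0 0 1.8 -7.8 -50 42;0 0 0 1.8 -7.8 -65 42;0 0 0 1.8 -7.8 -70 42;0 0 0 1.8 -7.8 -70 42"

```text
clock: 2.7
eef_pos: [479.3, -171.5, 111.9]
tcp_rot: [-3.141, 0.001, 0.361]
contact_force: [-0.6, -0.3, -0.2]
opening: 0.835
grasp_force: 0.0
```

```bash
python3 - <<'E'
from h import *
p,d=r.grab_frame("scene"); np.savez("scene2.npz",p=p,d=d)
cv2.imwrite("pics/scene2.png",cv2.resize(p[120:250,130:260,::-1],None,fx=4.5,fy=4.5,interpolation=cv2.INTER_CUBIC))
s=r.sense();print(s["eef_pos"],s["tcp_rot"],s["opening"],s["contact_force"])
E
```

```text
[ 479.75665018 -171.72912043  112.57532631] [ 3.14139627e+00 -1.72547706e-04  3.60843111e-01] 0.8354337922786524 [ 0.57093468 -0.71879105  1.15066133]
```

View pics/scene2.png

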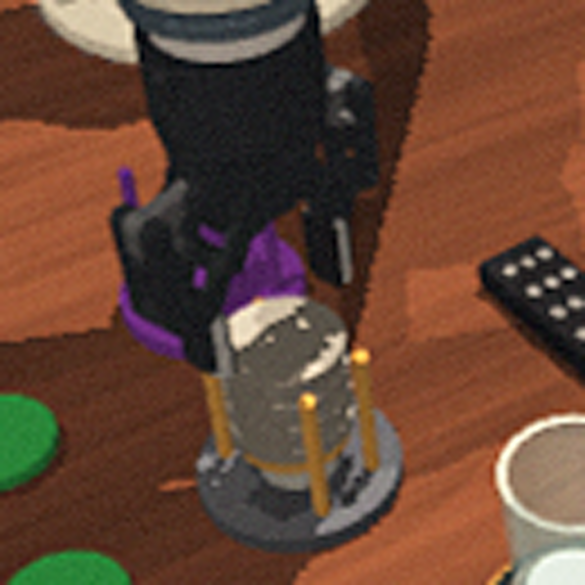

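The pads straddle the disc between the posts: the left tip is at about (215,372), the right one at (345,285), and both are clear of the posts. I'll descend and grip.

Request:
step_arm --plan "0 0 0 0.2 0.6 -8 42;0 0 0 0.2 0.6 -15 42;0 0 0 0.2 0.6 -20.5 42;0 0 0 0.2 0.6 -20.5 42;0 0 0 0.2 0.6 -20.5 42"

```text
clock: 3.25
eef_pos: [479.6, -171.1, 91.7]
tcp_rot: [-3.141, 0.0, 0.36]
contact_force: [0.7, 0.4, 1.0]
opening: 0.838
grasp_force: 0.0
```

```bash
python3 - <<'E'
from h import *
zs=[]
for i in range(3):
    p,d=r.grab_frame("scene");s=r.sense();zs.append(s["eef_pos"])
np.savez("scene3.npz",p=p,d=d)
t=np.mean(zs,0);print(t,s["tcp_rot"],s["contact_force"],s["opening"])
y=s["tcp_rot"][2];X=np.array([np.cos(y),np.sin(y)]);Y=np.array([-X[1],X[0]])
v,u=np.mgrid[120:260,130:270];uv=np.c_[u.ravel(),v.ravel()];W=dep("scene",d,uv)
L=np.c_[(W[:,:2]-t[:2])@X,(W[:,:2]-t[:2])@Y,W[:,2]]
# near-side finger outer face and far finger tip
for lo,hi in((-52,-33.5),(32.5,50)):
    k=(np.abs(L[:,0])<14)&(L[:,1]>lo)&(L[:,1]<hi)&(L[:,2]>60)
    print(lo,k.sum(),np.sort(L[k][:,2])[:8].round(1))
cv2.imwrite("pics/scene3.png",cv2.resize(p[150:240,150:240,::-1],None,fx=6.5,fy=6.5,interpolation=cv2.INTER_CUBIC))
E
```

```text
[ 479.8489468  -171.20218231   91.97211945] [ 3.14133224e+00 -3.17829809e-04  3.60243717e-01] [0.3140538  0.30031477 0.1020652 ] 0.8355794297746316
-52 808 [85.5 87.7 87.7 88.3 89.  89.6 91.2 92. ]
32.5 202 [86.8 87.  88.  88.1 88.3 88.7 88.8 89.1]
```

View pics/scene3.png

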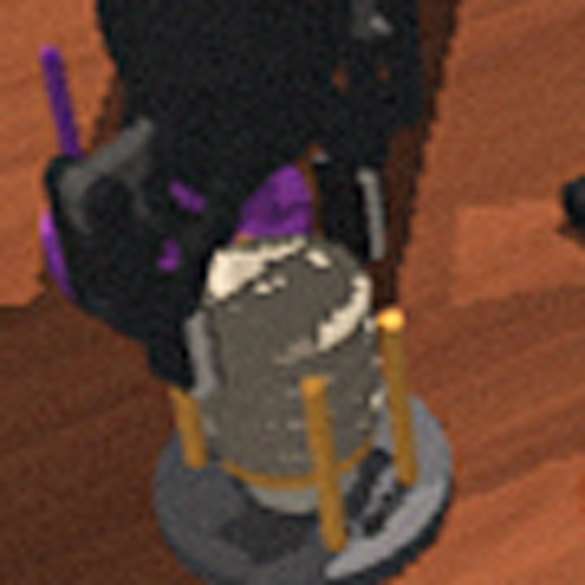

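The tips stand at about z = 86 while open. They should swing forward to roughly 83 on closing, which is inside the free gap, so I'll close and then look at the result.

Request:
step_arm --plan "0 0 0 0 0 0 60;0 0 0 0 0 0 75;0 0 0 0 0 0 90;0 0 0 0 0 0 90;0 0 0 0 0 0 90;0 0 0 0 0 0 90" --force 25

```text
clock: 4.0
eef_pos: [479.8, -171.1, 91.9]
tcp_rot: [3.141, -0.0, 0.36]
contact_force: [0.2, 0.1, 0.3]
opening: 0.71
grasp_force: 27.1
```

Request:
step_arm --plan "0 0 0 0 0 3 90;0 0 0 0 0 7 90;0 0 0 0 0 12 90;0 0 0 0 0 18 90;0 0 0 0 0 25 90;0 0 0 0 0 35 90;0 0 0 0 0 45 90;0 0 0 0 0 50 90"

```text
clock: 4.8
eef_pos: [480.3, -171.3, 143.3]
tcp_rot: [3.141, -0.001, 0.36]
contact_force: [-0.8, -0.9, -1.7]
opening: 0.71
grasp_force: 27.3
```

Request:
step_arm --plan "0 0 0 0 0 20 90;0 0 0 0 0 30 90;0 0 0 0 0 30 90"

```text
clock: 5.1
eef_pos: [480.7, -171.5, 173.4]
tcp_rot: [3.14, -0.002, 0.36]
contact_force: [-0.8, 0.2, -0.8]
opening: 0.712
grasp_force: 27.6
```

```bash
python3 - <<'E'
from h import *
p,d=r.grab_frame("scene");s=r.sense();np.savez("scene4.npz",p=p,d=d)
print(s["eef_pos"],s["contact_force"],s["opening"],s["grasp_force"])
cv2.imwrite("pics/scene4.png",cv2.resize(p[100:245,130:275,::-1],None,fx=4,fy=4,interpolation=cv2.INTER_CUBIC))
E
```

```text
[ 480.12133133 -171.28889999  172.3908034 ] [ 0.39979781  0.25459883 -0.62475514] 0.712342995944497 27.601439952850342
```

View pics/scene4.png

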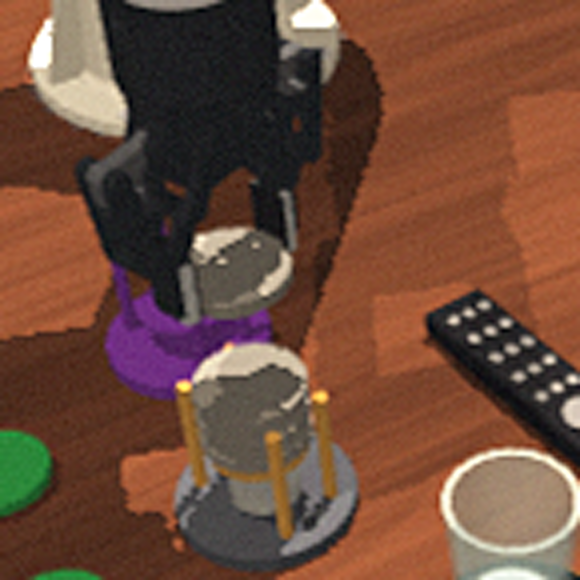

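One coaster is held, around crop (240,270), and the next one has risen level with the post tops around (250,380). I'll fit planes to check that both are level, and find the held disc's centre relative to the TCP.

```bash
cat > fit.py <<'E'
from h import *
def plane(n,d,c,z,rad,tol=6,sat=None):
    v,u=np.mgrid[0:384,0:512];uv=np.c_[u.ravel(),v.ravel()];uv=uv[d.ravel()>0];W=dep(n,d,uv)
    k=(np.hypot(W[:,0]-c[0],W[:,1]-c[1])<rad)&(np.abs(W[:,2]-z)<tol)
    Q=W[k];
    for _ in range(4):
        A=np.c_[Q[:,:2]-c,np.ones(len(Q))];s=np.linalg.lstsq(A,Q[:,2],rcond=None)[0];e=Q[:,2]-A@s
        Q=Q[np.abs(e)<max(1.2,2*e.std())]
    print(n,len(Q),"tilt deg x,y",np.degrees(s[:2]).round(2),"z",s[2].round(2),"rms",e.std().round(2)); return Q
E
python3 - <<'E'
from fit import *
d=np.load("scene4.npz")["d"];p=np.load("scene4.npz")["p"]
pt,dt=r.grab_frame("top");np.savez("top4.npz",p=pt,d=dt);t=r.sense()["eef_pos"];print(t)
off=(1,-1)
plane("scene",d,np.array([481,-172.5]),94,27)
Q=plane("scene",d,np.array([481,-172.5]),174.6,27)
plane("top",dt,np.array([478.5,-171.]),95,27)
# held disc front rim
v,u=np.mgrid[0:384,0:512];uv=np.c_[u.ravel(),v.ravel()];W=dep("scene",d,uv)
k=(np.hypot(W[:,0]-481,W[:,1]+172.5)<40)&(W[:,2]>165)&(W[:,2]<174)
y=.36;X=np.array([np.cos(y),np.sin(y)]);Y=np.array([-X[1],X[0]])
L=np.c_[(W[k][:,:2]-t[:2])@X,(W[k][:,:2]-t[:2])@Y]
f=L[(np.abs(L[:,1]+1.4)<20)&(L[:,0]>15)&(L[:,0]<38)]
print("rim pts",len(f),circ(f))
for c in(0,):
    print("x centre for r=31 :",np.median(f[:,0]-np.sqrt(31**2-(f[:,1]+1.4)**2)))
E
```

```text
[ 479.6597589  -171.10636373  171.72294341]
scene 329 tilt deg x,y [-0.35 -0.18] z 94.09 rms 0.78
scene 287 tilt deg x,y [-0.53  0.11] z 174.41 rms 0.64
top 0 tilt deg x,y [0. 0.] z 0.0 rms nan
rim pts 82 (np.float64(19.728482260992614), np.float64(-2.998285351026002), np.float64(13.495876095306873))
x centre for r=31 : -0.7150847802281426
  ret = _var(a, axis=axis, dtype=dtype, out=out, ddof=ddof,
  arrmean = um.true_divide(arrmean, div, out=arrmean,
  ret = ret.dtype.type(ret / rcount)
```

Request:
step_arm --plan "0 0 0 15 22 5 90;0 0 0 39 57 5 90;0 0 0 65 96 5 90;0 0 0 91 134 5 90;0 0 0 117 173 5 90;0 0 0 143 211 5 90;0 0 0 168 248 5 90;0 0 0 184 272 0 90"

```text
clock: 6.0
eef_pos: [665.1, 103.7, 171.0]
tcp_rot: [-3.141, -0.001, 0.362]
contact_force: [-0.0, -0.8, -0.5]
opening: 0.712
grasp_force: 27.6
```

Request:
step_arm --plan "0 0 0 7 10 -10 90;0 0 0 9.3 13.4 -30 90;0 0 0 9.3 13.4 -60 90;0 0 0 9.3 13.4 -90 90;0 0 0 9.3 13.4 -112 90;0 0 0 9.3 13.4 -124 90;0 0 0 9.3 13.4 -127 90;0 0 0 9.3 13.4 -127 90"

```text
clock: 6.8
eef_pos: [672.9, 113.9, 44.7]
tcp_rot: [-3.142, 0.001, 0.36]
contact_force: [1.2, 0.6, -2.0]
opening: 0.71
grasp_force: 27.6
```

```bash
python3 - <<'E'
from h import *
for n in("scene","top"):
    p,d=r.grab_frame(n);np.savez(n+"5.npz",p=p,d=d)
    if n=="scene":a=p[130:270,280:420]
    else:a=p[60:180,130:270]
    cv2.imwrite(f"pics/{n}5.png",cv2.resize(a[:,:,::-1],None,fx=4,fy=4,interpolation=cv2.INTER_CUBIC))
s=r.sense();print(s["eef_pos"],s["tcp_rot"],s["contact_force"],s["opening"])
E
```

```text
[673.8093918  114.19999142  45.98833417] [ 3.14121659e+00 -1.68499354e-03  3.60110253e-01] [-0.98027361  0.22202522 -0.72039387] 0.7102829726947775
```

View pics/scene5.png

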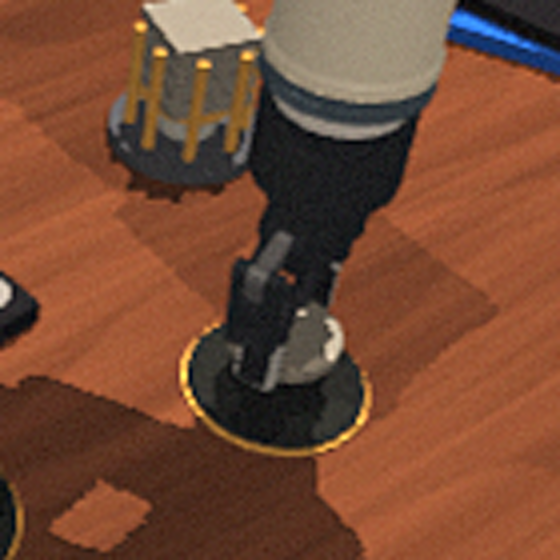

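The held coaster hovers over the mat. The brass ring is centred at about crop (276,385), with the disc above it at (310,345). I'll measure the scene camera's bias here from the fingers, and recheck the ring.

```bash
python3 - <<'E'
from fit import *
t=np.array([673.5,114.2,45.6]);y=.3605;X=np.array([np.cos(y),np.sin(y)]);Y=np.array([-X[1],X[0]])
f=np.load("scene5.npz");d=f["d"];p=f["p"]
v,u=np.mgrid[0:384,0:512];uv=np.c_[u.ravel(),v.ravel()];W=dep("scene",d,uv)
L=np.c_[(W[:,:2]-t[:2])@X,(W[:,:2]-t[:2])@Y,W[:,2]-t[2]]
q=L[(np.abs(L[:,0])<35)&(L[:,1]<0)&(L[:,1]>-75)&(L[:,2]>-5)&(L[:,2]<18)]
q2=q[q[:,1]<-33]
print("near finger",len(q2),"x",np.percentile(q2[:,0],[2,98]).round(1),"y",np.percentile(q2[:,1],[2,10,50]).round(1))
k=(L[:,2]>-9)&(L[:,2]<2)&(np.abs(L[:,1]+1.4)<20)&(L[:,0]>15)&(L[:,0]<38)
g=L[k];print("rim",len(g),"xc",np.median(g[:,0]-np.sqrt(31**2-(g[:,1]+1.4)**2)), "max x",np.percentile(g[:,0],95))
plane("scene",d,t[:2]+[.5,-1.],t[2]+2.5,27)
# mat ring (visible part) in both views
T=np.load("top5.npz")
for n,pp,dd,b in(("scene",p,d,(318,200,380,250)),("top",T["p"],T["d"],(165,92,222,148))):
    H=cv2.cvtColor(pp,cv2.COLOR_RGB2HSV);x0,y0,x1,y1=b
    v,u=np.mgrid[y0:y1,x0:x1];uv=np.c_[u.ravel(),v.ravel()];P=ray(n,uv,6);h=H[y0:y1,x0:x1].reshape(-1,3)
    D=dep(n,dd,uv)
    k=(h[:,0]>17)&(h[:,0]<30)&(h[:,1]>120)&(h[:,2]>110)&(np.abs(D[:,2]-5)<5);Q=P[k]
    for _ in range(3):
        c=circ(Q);Q=Q[np.abs(np.hypot(Q[:,0]-c[0],Q[:,1]-c[1])-c[2])<3]
    print(n,len(Q),np.round(c,1))
# top camera: what is seen of arm/disc near tcp height
plane("top",T["d"],t[:2],t[2]+3,27)
E
python3 - <<'E'
import cv2
E
```

```text
near finger 72 x [-12.7   9.2] y [-47.3 -46.5 -44.6]
rim 84 xc -6.585124740768748 max x 28.33593803215803
scene 149 tilt deg x,y [0.7  0.25] z 44.71 rms 0.84
scene 38 [674.1 111.4  50.5]
top 0 [0. 0. 0.]
top 0 tilt deg x,y [0. 0.] z 0.0 rms nan
  ret = _var(a, axis=axis, dtype=dtype, out=out, ddof=ddof,
  arrmean = um.true_divide(arrmean, div, out=arrmean,
  ret = ret.dtype.type(ret / rcount)
```

View pics/top5.png

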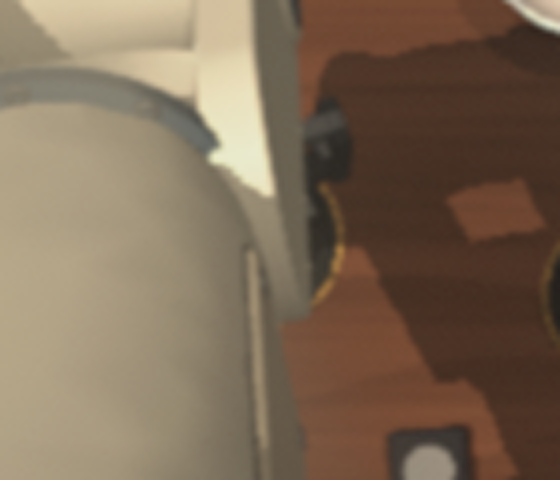

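The top view is blocked by the arm; only a sliver of ring shows, near crop (330,245). I'll go down to a small gap and compare disc and ring directly in the scene view.

Request:
step_arm --plan "0 0 0 0 0 -8 90;0 0 0 0 0 -17 90;0 0 0 0 0 -22 90;0 0 0 0 0 -24 90;0 0 0 0 0 -24 90"

```text
clock: 7.4
eef_pos: [672.7, 114.2, 20.2]
tcp_rot: [-3.141, 0.001, 0.36]
contact_force: [-0.7, 0.3, -0.7]
opening: 0.709
grasp_force: 27.6
```

```bash
python3 - <<'E'
from fit import *
P=[]
for i in range(4):
    p,d=r.grab_frame("scene");s=r.sense();P.append(s["eef_pos"])
np.savez("scene6.npz",p=p,d=d);t=np.mean(P,0);print(t,s["tcp_rot"],s["contact_force"])
H=cv2.cvtColor(p,cv2.COLOR_RGB2HSV);x0,y0,x1,y1=318,195,380,250
v,u=np.mgrid[y0:y1,x0:x1];uv=np.c_[u.ravel(),v.ravel()];h=H[y0:y1,x0:x1].reshape(-1,3)
k=(h[:,0]>17)&(h[:,0]<30)&(h[:,1]>120)&(h[:,2]>110);Q=ray("scene",uv,6)[k]
Q=Q[np.abs(np.hypot(Q[:,0]-674,Q[:,1]-111.5)-50.5)<3.5];print("ring",len(Q),np.round(circ(Q),1))
cv2.imwrite("pics/scene6.png",cv2.resize(p[190:250,310:390,::-1],None,fx=8,fy=8,interpolation=cv2.INTER_NEAREST))
E
```

```text
[673.13576984 114.30943745  20.90536096] [ 3.14149441e+00 -4.75406342e-04  3.60366414e-01] [ 0.67340011  0.54161987 -0.97679831]
ring 37 [674.2 111.6  50.6]
```

View pics/scene6.png

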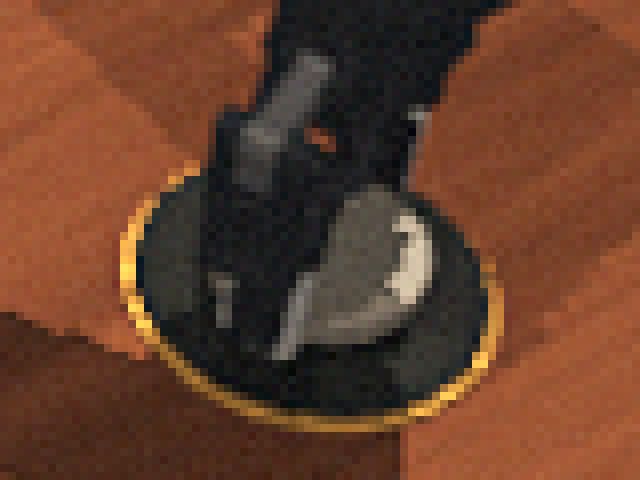

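I have now viewed 11 pictures, one over the limit of 10, so I'll view no more. This one shows the disc's upper edge from (395,190) to (433,265) and its lower rim edge from (425,300) to (310,342), inside the ring. I'll fit a 31 mm radius circle to these points and compare it with the ring.

```bash
python3 - <<'E'
from fit import *
from scipy.optimize import least_squares as ls
def px(a): return np.array(a)/8-.5+[310,190]
A=ray("scene",px([(412,205),(425,222),(432,245),(433,265)]),24)
B=ray("scene",px([(425,300),(410,325),(385,340),(350,345),(315,342)]),15)
for n,Q in(("top edge",A),("lower edge",B),("both",np.r_[A,B])):
    s=ls(lambda c:np.hypot(Q[:,0]-c[0],Q[:,1]-c[1])-31,[674,112]);print(n,s.x.round(1),s.fun.round(1))
# automatic: disc pixels by depth against mat, front silhouette
f=np.load("scene6.npz");d=f["d"];x0,y0,x1,y1=318,195,380,250
v,u=np.mgrid[y0:y1,x0:x1];uv=np.c_[u.ravel(),v.ravel()];W=dep("scene",d,uv)
for c in ((674.2,111.6),):
    k=(W[:,2]>14)&(W[:,2]<26)&((W[:,:2]-c)@[.936,.353]>13)
    a=W[k];rr=np.hypot(a[:,0]-c[0],a[:,1]-c[1]);z=a[:,2]
    e=a[(z<20.5)]
    s=ls(lambda q:np.hypot(e[:,0]-q[0],e[:,1]-q[1])-31,[674,112],loss="soft_l1");print("rim depth pts",len(e),s.x.round(1),s.fun.std())
E
```

```text
top edge [673.4 112.2] [-0.   0.1 -0.2  0.1]
lower edge [674.5 112.9] [-0.7  0.3  0.7 -0.  -0.6]
both [674.3 112. ] [ 0.   0.  -0.6 -0.5 -0.   0.8  0.9 -0.2 -1. ]
rim depth pts 42 [670.5 108.6] 3.754958145991234
```

In the same view the disc is at (674.3, 112.0) and the ring at (674.2, 111.6), so the coaster is centred to about 0.5 mm. I'll lower it gently to contact.

Request:
step_arm --plan "0 0 0 0 0 -1 90;0 0 0 0 0 -2 90;0 0 0 0 0 -2.5 90;0 0 0 0 0 -2.5 90"

```text
clock: 8.0
eef_pos: [673.2, 114.3, 19.1]
tcp_rot: [3.142, -0.0, 0.36]
contact_force: [-1.6, -0.8, 5.1]
opening: 0.709
grasp_force: 28.2
```

Request:
step_arm --plan "0 0 0 0 0 -0.3 90;0 0 0 0 0 -0.6 90;0 0 0 0 0 -0.6 90"

```text
clock: 8.3
eef_pos: [673.2, 114.3, 19.0]
tcp_rot: [3.142, -0.0, 0.36]
contact_force: [-4.7, -0.8, 10.3]
opening: 0.711
grasp_force: 28.5
```

In contact. I'll ease off a little, open, and withdraw.

Request:
step_arm --plan "0 0 0 0 0 0.5 90;0 0 0 0 0 0.5 70;0 0 0 0 0 0.5 60;0 0 0 0 0 0.5 45;0 0 0 0 0 0.5 35;0 0 0 0 0 0.5 35"

```text
clock: 8.9
eef_pos: [673.0, 114.3, 18.1]
tcp_rot: [-3.142, 0.0, 0.36]
contact_force: [0.1, -0.3, 0.3]
opening: 0.865
grasp_force: 0.0
```

Request:
step_arm --plan "0 0 0 0 0 5 35;0 0 0 0 0 15 35;0 0 0 0 0 35 35;0 0 0 0 0 70 35;0 0 0 -20 10 110 35;0 0 0 -50 30 150 35;0 0 0 -90 50 170 35;0 0 0 -130 80 180 35"

```text
clock: 9.7
eef_pos: [545.7, 192.6, 201.1]
tcp_rot: [3.141, -0.005, 0.359]
contact_force: [0.2, 0.6, 0.1]
opening: 0.863
grasp_force: 0.0
```

Request:
step_arm --plan "0 0 0 -40 40 0 35;0 0 0 -80 80 0 35;0 0 0 -110 110 0 35;0 0 0 -140 140 0 35;0 0 0 -170 170 0 35;0 0 0 -170 170 0 35;0 0 0 -170 170 0 35"

```text
clock: 10.4
eef_pos: [375.2, 363.0, 198.4]
tcp_rot: [-3.141, -0.001, 0.363]
contact_force: [0.5, 0.7, 0.1]
opening: 0.864
grasp_force: 0.0
```

```bash
python3 - <<'E'
from fit import *
s=r.sense();print(s["clock"],s["eef_pos"],s["qvel"].__abs__().max() if hasattr(s["qvel"],"__abs__") else s["qvel"])
for n,mb,mc,dc in(("top",(160,85,228,155),(671,114.8),(478.5,-171.2)),("scene",(315,195,382,252),(674.2,111.6),(481,-172.5))):
    p,d=r.grab_frame(n);np.savez(n+"7.npz",p=p,d=d)
    plane(n,d,np.array(mc),21,26);plane(n,d,np.array(dc),95,26)
    x0,y0,x1,y1=mb;v,u=np.mgrid[y0:y1,x0:x1];uv=np.c_[u.ravel(),v.ravel()];W=dep(n,d,uv)
    h=cv2.cvtColor(p,cv2.COLOR_RGB2HSV)[y0:y1,x0:x1].reshape(-1,3)
    m=(np.abs(W[:,2]-21)<4).reshape(y1-y0,x1-x0).astype(np.uint8)
    cs,_=cv2.findContours(m,cv2.RETR_EXTERNAL,cv2.CHAIN_APPROX_NONE);cc=max(cs,key=cv2.contourArea)[:,0]+[x0,y0]
    print(n,"disc",np.round(circ(ray(n,cc,21)),1))
    Q=ray(n,uv,6)[(h[:,0]>15)&(h[:,0]<30)&(h[:,1]>110)&(h[:,2]>110)];Q=Q[np.abs(np.hypot(Q[:,0]-mc[0],Q[:,1]-mc[1])-50.5)<4]
    print(n,"ring",len(Q),np.round(circ(Q),1))
E
```

```text
10.4 [375.16632114 363.03488187 198.39093544] 0.041919452979172184
top 365 tilt deg x,y [-0.05  0.01] z 21.1 rms 1.4
top 470 tilt deg x,y [-0.56  0.42] z 94.79 rms 1.32
top disc [671.8 112.   29.9]
top ring 88 [670.5 114.7  49.6]
scene 275 tilt deg x,y [0.08 0.38] z 19.6 rms 0.75
scene 285 tilt deg x,y [-0.26 -0.03] z 94.07 rms 0.82
scene disc [674.6 109.6  30. ]
scene ring 126 [674.5 111.3  50.3]
```

```bash
python3 - <<'E'
from fit import *
for n,mb,mc in(("top",(160,85,228,155),(670.8,114.7)),("scene",(315,195,382,252),(674.3,111.5))):
    f=np.load(n+"7.npz");p=f["p"];x0,y0,x1,y1=mb
    S=8;a=cv2.resize(p[y0:y1,x0:x1],None,fx=S,fy=S,interpolation=cv2.INTER_CUBIC)
    g=cv2.GaussianBlur(cv2.cvtColor(a,cv2.COLOR_RGB2GRAY),(0,0),3)
    v,u=np.mgrid[0:g.shape[0],0:g.shape[1]];uv=np.c_[u.ravel(),v.ravel()]
    un=lambda q:(q+.5)/S-.5+[x0,y0]
    R=lambda q,z:ray(n,un(q),z)
    P=R(uv,21);ins=(np.hypot(P[:,0]-mc[0],P[:,1]-mc[1])<40).reshape(g.shape)
    t,_=cv2.threshold(g[ins],0,255,cv2.THRESH_OTSU)
    m=((g>t)&ins).astype(np.uint8);cs,_=cv2.findContours(m,cv2.RETR_EXTERNAL,cv2.CHAIN_APPROX_NONE);cc=max(cs,key=cv2.contourArea)[:,0]
    Q=R(cc,21);c=circ(Q);print(n,t,"disc",np.round(c,2),"resid",np.std(np.hypot(Q[:,0]-c[0],Q[:,1]-c[1])-c[2]).round(2))
    # dark mat outer edge: hue/sat ring ridge by radial scan
    K=r.get_calibration(n);T=np.linalg.inv(K["world_from_camera"]);E=[]
    s=cv2.cvtColor(cv2.GaussianBlur(p,(0,0),.6),cv2.COLOR_RGB2GRAY).astype(np.float32)
    rad=np.arange(44,56,.25)
    for th in np.arange(0,2*np.pi,.05):
        w=np.c_[mc[0]+rad*np.cos(th),mc[1]+rad*np.sin(th),np.full(len(rad),6.)]
        q=(w@T[:3,:3].T+T[:3,3])@np.array(K["K"]).T;q=(q[:,:2]/q[:,2:]).astype(np.float32)
        z=cv2.remap(s,q[:,:1],q[:,1:],cv2.INTER_CUBIC).ravel();i=z.argmax()
        if 4<i<len(rad)-4:E.append(w[i])
    E=np.array(E)
    for _ in range(3):
        c2=circ(E);e=np.hypot(E[:,0]-c2[0],E[:,1]-c2[1])-c2[2];E=E[np.abs(e)<1.5]
    print(n,"ring",len(E),np.round(c2,2),"offset",np.subtract(c[:2],c2[:2]).round(2))
E
```

```text
top 146.0 disc [672.59 113.49  30.8 ] resid 0.16
top ring 125 [671.14 115.13  51.44] offset [ 1.44 -1.64]
scene 133.0 disc [674.   111.86  30.7 ] resid 0.25
scene ring 88 [673.94 111.95  51.39] offset [ 0.06 -0.1 ]
```

The coaster lies flat, 1 to 2 mm at most off the mat's centre (0.1 mm in the scene view, 2.2 mm in the top view). The next coaster is level at 94.8 mm, where 95 is expected. Handing in.

```bash
python3 -c "
from rig import r
print(r.sign_off())"
```

```text
the job is handed in; nothing more can be done
None
```

The job is handed in: the top coaster lies flat on the empty mat, about 1 mm off centre (the two views give 0.1 and 2.2 mm), set down while held, and the next coaster is level at the top of the dispenser; I viewed 11 pictures, one over the limit of 10.

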